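Screw home the brass lamp elbow in the bench vice

ROBOT

A 7-joint arm with a two-finger parallel gripper is mounted at the origin on the work surface. World frame = base frame: x ahead of the robot, y to its left, z up, the work surface at z = 0. Lengths are in mm, angles in degrees, forces in N, time in s.
With the tool pointing down it reaches from about 375 to 925 mm from the base axis. Payload 3.1 kg.
Tool frame: the origin (TCP) lies at the very end of the fingers, on their centre line; the grasp point (between the pads) lies 19 mm behind it (arm.grip_depth is the distance from the TCP to the grasp point, in mm); z points along the fingers, y is the line along which they close (so a half turn about z gives the same grasp; the last joint's range is limited). The gripper opens to 85 mm and grips with 20 to 120 N. Pads are 22 mm wide; open, the fingers measure 114 mm over their backs; the gripper's body (76 mm by 85 mm) begins 54 mm behind the grasp point. The pads swing forward as they close: fully open they stand 13 mm farther back than shut.
Start: joints at [-5.604, 21.939, 2.515, 91.553, -1.026, 66.532, -2.859], TCP at [650.002, 0.022, 231.269] pointing down, gripper open.
Joint ranges: [-149.38, 149.38], [-23.57, 123.04], [-84.95, 90], [0, 143.3], [-89.99, 269.99], [3.08, 112.72], [-163.45, 163.45]. Speed limits (degrees/s): [159.86, 159.86, 180, 180, 180, 180, 180].

INTERFACE

Orientations are given as [roll, pitch, yaw] about the fixed x, y, z axes, in that order (R = Rz(yaw) Ry(pitch) Rx(roll)).
In Python, from rig import arm gives the robot as it stands.
- The arm moves only by the shell command python3 -m inch 'ROWS' [FORCE]. ROWS is a JSON object of lists of equal length, an entry for each row: "hand": the finger opening in mm, from 0 to 85.4; "slide": the shift along the world's x, y, z in mm, a list of three; "rot": the turn, a rotation vector about the world's x, y, z in degrees, a list of three. A call has 1 to 8 rows; each row shifts and turns the commanded pose from where the row before left it; what a row does not reach is not made up. A row lasts 1/8 s, in which the tool goes at most 62.5 mm and 10.7 degrees, less where a joint would pass 70% of its speed; a pose out of reach is approached as far as the arm can. A call with a gripper value outside its range is refused whole. The fingers move at their own pace and stop on an object; FORCE is the grip in N (left out, the last holds). Time passes only in rows, so rows that do not move let the fingers close. It gives the time, the measured TCP pose, the force, the opening and the grip force at its end, in the units of the state.
- arm.state(): the state, without advancing time (a new reading comes with each control period).
- arm.grab_frame(name): name is "scene" or "side" or "wrist"; returns (picture, depth): 480x640x3 uint8, red, green, blue; 480x640 float32, mm along the optical axis (not along the pixel's ray), 0 where there is no reading.
- arm.camera_info(name): a dict with "fx", "fy", "cx", "cy" (pixels), "rvec" (rotation vector, rad) and "tvec" (3), from world to camera coordinates, as OpenCV has them; the wrist camera has in their place "T_tool_cam" (4x4, takes a point from camera to tool coordinates, whose origin is the TCP and whose axes are the flange's). Camera axes: x right, y down, z forward; pixel columns grow to the right and rows downward; lengths in mm; the calibration is good to about 2 mm. A picture is of the moment at which its call begins: read the wrist's pose just before it. camera_info takes no time and is no camera call.
- arm.job_done(): hands the job in; it is judged then, once.
Trained networks look in the newest picture that a camera, given by its name, has taken for a name from the list of things; names that differ only in an ending like _2 or _b are one class to them, and where a whole thing is asked for, a point or a joint stands for the part that bears it (a point fixed in the world has none). Each returns a list of dicts, best first, with "p" (0 to 1); they miss things now and then, are a little off and sometimes report something else, mostly with a low value. They report only what shows in the picture. A call takes as long as a camera call. They do not tell look-alikes from the thing itself.
- arm.search_frame(camera, thing): "centre" ([x, y, z] in mm, in world coordinates, good to about 4 mm: the middle of the surface that is visible of it).
- arm.silhouettes(camera, thing): "region" (480x640 bool, what is visible of it).
The state is a dict: "t": time; "q": joint angles; "dq": joint speeds; "effort": joint torques, N m; "ee_pos": TCP position; "orientation": TCP orientation; "contact_force": force on the tool from outside, world axes, zero at the start; "moment": the same for the moment, N m; "grip_width": finger opening in mm; "grip_force": force on a finger pad.
Only numpy, scipy, OpenCV 4.12 (cv2) and the standard library are available. Lean on these libraries where they do the work, as an engineer would, in place of code of your own. Each camera call takes 0.05 s, during which the arm holds its last target. There are 200 camera calls.

TASK

One of the two bench vices holds a brass elbow (one side arm) whose tapered thread has been started by hand in the clamped collar. Screw it in clockwise, seen from above, as it gets firmer, and stop with its arm pointing straight at the steel pin that stands on the same vice; do not wring it well past the pin. Leave the tee (two side arms) in the other vice as it is.

Things in the scene. Friction and masses are not known exactly. Their poses are not given: they have to be found in the camera images.
- elbow (a joint): angle screwed in, rad; grows clockwise seen from above. 1.571: arm points straight at the pin of its vice; 0: 90 deg counter-clockwise of it. Starts at 0.3 to 0.8. The tapered thread firms up: turning takes 0.12 N m plus 0.07 N m per rad, 0.23 N m at the pin, where it stays when released. It can turn past the pin. The axis is upright and fixed
- elbow_center (a point): centre of the elbow's brass block, on the screw axis, 88 mm above the table. Block 20 mm wide across the arm (flat faces to grip), 22 along it, 32 high (72 to 104 above the table). Its y axis points along the arm: barb 16 mm thick at this height, mouth 54 mm from the axis. Under it: collar 38 mm wide up to 64 (32 wide to 66 mm), vice jaws to 52 mm. The vice is fixed
- vice_e_pin (a point): top centre of the steel pin on the elbow's vice: upright, 10 mm thick, its top 88 mm above the table, 90 mm from the screw axis. It shows where the arm must point
- tee_mouth (a point): mouth of one arm of the tee in the other, identical vice (whose own pin does not matter): as the elbow, but two arms in line, 108 mm from mouth to mouth. This point is 54 mm from the tee's axis, 88 mm above the table. The tee turns if touched; leave it as it is
Not all that is in view belongs to the job. What is shaped like the part that bears elbow but purple or red is not meant.

How it is judged (in metres and radians):
At the end, for the whole second after the job is handed in: The elbow is screwed in to within 0.19 rad (11 degrees) of pointing at the pin on its vice (joint 1.381 to 1.761), at rest, and the tee's mouth is within 12 mm of where it was (value of joint elbow between 1.381 and 1.761 rad and velocity of joint elbow between -0.05 and 0.05 rad/s and distance of tee_mouth from where it was at the start of the episode below 0.012 m); the robot touches nothing.
It fails at once if the elbow is wrung more than 23 degrees (0.4 rad) past the pin (value of joint elbow above 1.971 rad).
It fails at once if the tee is turned (its mouth moved by more than 12 mm) (distance of tee_mouth from where it was at the start of the episode above 0.012 m).
It also fails if it takes over 32 s, if anything falls off the work surface, if the arm or the gripper's body presses on something with over 40 N, if the wrist force passes 120 N, or if a joint passes its speed limit or range.

## Working session

There is one attempt and no reset: what is moved stays moved. The work goes in short steps, Python scripts to look and compute and a shell command to move; the robot and the scene stay as the last step left them, time stands still between calls to the robot, and variables do not carry over. Pictures are saved under pics/ and viewed, at most 10 in all, crops included, and the job is handed in when it is done.

```bash
mkdir -p pics
cat > h.py <<'E'
from rig import arm
import numpy as np, cv2
def grab(n):
    s=arm.state(); p,d=arm.grab_frame(n); return s,p,d
def cam(n):
    c=arm.camera_info(n); R=cv2.Rodrigues(np.array(c["rvec"],float))[0]; return c,R,np.array(c["tvec"],float).ravel()
def cloud(n,d):
    c,R,t=cam(n); v,u=np.mgrid[:480,:640]
    P=np.stack([(u-c["cx"])/c["fx"]*d,(v-c["cy"])/c["fy"]*d,d],-1)
    return (P-t)@R
def proj(n,X):
    c,R,t=cam(n); K=np.array([[c["fx"],0,c["cx"]],[0,c["fy"],c["cy"]],[0,0,1.]])
    return cv2.projectPoints(np.array(X,float).reshape(-1,3),R,t,K,None)[0].reshape(-1,2)
E
python3 - <<'E'
from h import *
for n in ("scene","side"):
    s,p,d=grab(n); cv2.imwrite(f"pics/{n}0.png",p[...,::-1]); np.savez(f"{n}0.npz",p=p,d=d)
    for th in ("elbow","vice_e_pin","tee_mouth"):
        for r in arm.search_frame(n,th):
            print(n,th,round(r["p"],2),np.round(r["centre"]),proj(n,r["centre"]).round().tolist())
E
```

```text
scene elbow 0.82 [ 338. -435.   92.] [[156.0, 228.0]]
scene elbow 0.69 [ 594. -198.   93.] [[273.0, 286.0]]
scene elbow 0.65 [297. 222.  94.] [[406.0, 169.0]]
scene elbow 0.43 [ 624. -210.   34.] [[273.0, 315.0]]
scene vice_e_pin 0.83 [ 624. -210.   36.] [[273.0, 314.0]]
scene vice_e_pin 0.78 [ 373. -432.   35.] [[163.0, 254.0]]
scene vice_e_pin 0.59 [343. 220.  38.] [[410.0, 196.0]]
scene tee_mouth 0.86 [564. 170.  94.] [[426.0, 243.0]]
side elbow 0.88 [ 330. -433.   96.] [[401.0, 380.0]]
side elbow 0.8 [287. 218.  92.] [[172.0, 220.0]]
side elbow 0.56 [ 583. -205.   98.] [[388.0, 244.0]]
side vice_e_pin 0.93 [ 323. -448.   37.] [[400.0, 404.0]]
side vice_e_pin 0.83 [ 560. -222.   36.] [[384.0, 271.0]]
side vice_e_pin 0.63 [284. 204.  32.] [[179.0, 241.0]]
side tee_mouth 0.66 [555. 164.  94.] [[270.0, 179.0]]
```

View pics/scene0.png

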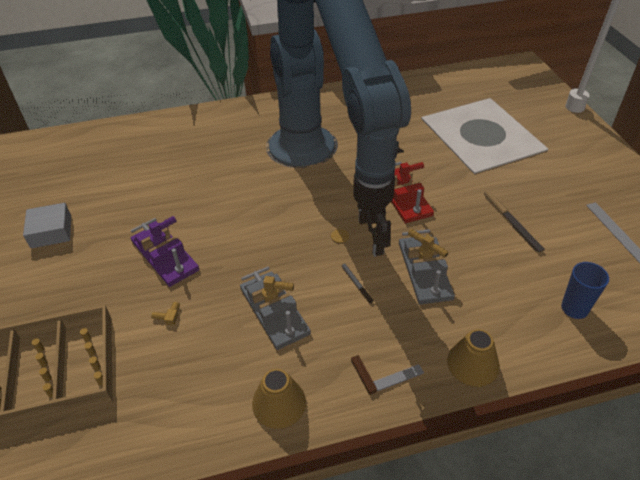

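View pics/side0.png

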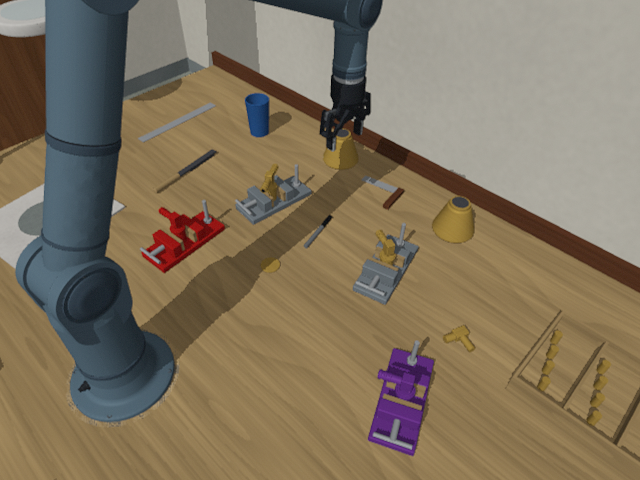

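Candidates for the elbow, by scene pixel: purple look-alike (156,228), red look-alike (406,169), brass with one arm on a grey vice (273,286), tee on a grey vice (426,243) and a loose brass piece (167,315). I choose (273,286). Next I take a close crop and fit the geometry.

```bash
cat > m.py <<'E'
from h import *
def meas(n,d,p,c0=(594,-198)):
    W=cloud(n,d); r=np.hypot(W[...,0]-c0[0],W[...,1]-c0[1])
    hsv=cv2.cvtColor(p,cv2.COLOR_RGB2HSV); ok=d>0
    brass=ok&(r<75)&(W[...,2]>68)&(W[...,2]<112)&(hsv[...,1]>90)
    pin=ok&(r<125)&(r>55)&(W[...,2]>58)&(W[...,2]<100)&(hsv[...,1]<80)
    return W,brass,pin
E
python3 - <<'E'
from m import *
for n in ("scene","side"):
    f=np.load(n+"0.npz"); p,d=f["p"],f["d"]
    W,b,pi=meas(n,d,p)
    B=W[b];P=W[pi]
    print(n,len(B),"z",np.percentile(B[:,2],[2,50,98]).round(),"pin",len(P),P.mean(0).round(1),P.std(0).round(1),P[:,2].max().round())
    top=B[B[:,2]>98]; print(" top",len(top),top.mean(0).round(1),top.min(0).round(),top.max(0).round())
    (cx,cy),sz,a=cv2.minAreaRect(top[:,:2].astype(np.float32)); print(" rect",cx,cy,sz,a)
    (cx,cy),sz,a=cv2.minAreaRect(B[:,:2].astype(np.float32)); print(" rectall",cx,cy,sz,a)
    arm_=B[np.hypot(*(B[:,:2]-top.mean(0)[:2]).T)>20]; print(" arm mean",arm_.mean(0).round(1),len(arm_))
    img=p.copy(); img[pi]=[255,0,0]
    c=(273,295) if n=="scene" else (390,255)
    cr=[x[c[1]-50:c[1]+50,c[0]-50:c[0]+50] for x in (p,img)]
    cv2.imwrite(f"pics/crop_{n}.png",cv2.resize(np.hstack(cr),(800,400),interpolation=cv2.INTER_CUBIC)[...,::-1])
E
```

```text
scene 341 z [ 68.  95. 107.] pin 54 [ 668.7 -183.7   76.3] [18.   2.7 10.7] 92.0
 top 113 [ 587.1 -198.4  102.9] [ 567. -218.   98.] [ 610. -159.  110.]
 rect 590.7479248046875 -186.1838836669922 (64.53929138183594, 23.010618209838867) 65.90898895263672
 rectall 595.3632202148438 -189.83004760742188 (68.99081420898438, 30.062101364135742) 60.269527435302734
 arm mean [ 600.4 -173.6   93.5] 107
side 273 z [ 69.  96. 107.] pin 44 [ 667.2 -188.    77.2] [ 2.5  2.8 10. ] 91.0
 top 104 [ 583.  -203.6  102.9] [ 567. -223.   98.] [ 607. -161.  108.]
 rect 589.830810546875 -192.31832885742188 (66.51840209960938, 20.08643341064453) 60.75422286987305
 rectall 590.5530395507812 -190.28292846679688 (70.78678894042969, 22.078994750976562) 60.7127571105957
 arm mean [ 595.7 -173.9   94.9] 77
```

View pics/crop_scene.png

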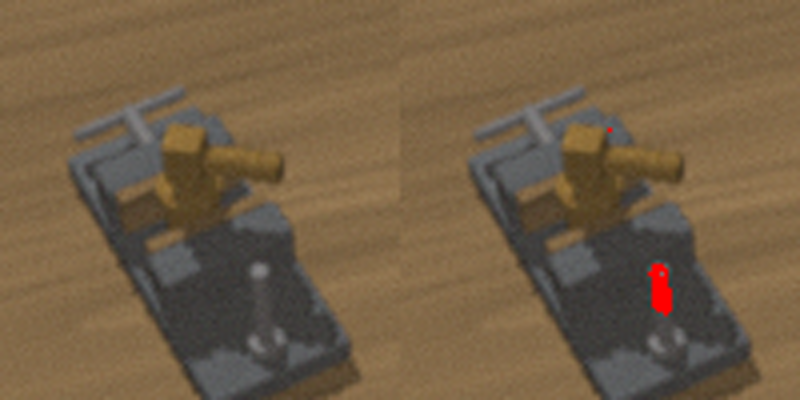

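The crop shows one arm, barb pointing right at about (275,165), with the pin at (260,270), so it is the elbow. Its axis is near (583,-205), the arm points about 60° and the pin about 12°, so roughly 48° clockwise is needed. I'll move over it and look with the wrist camera.

```bash
python3 -m inch '{"hand":[85,85,85,85,85],"slide":[[-15,-50,0],[-18,-52,0],[-18,-52,0],[-16,-51,0],[0,0,0]],"rot":[[0,0,0],[0,0,0],[0,0,0],[0,0,0],[0,0,0]]}'
cat > w.py <<'E'
from h import *
from scipy.spatial.transform import Rotation as Ro
def wcloud():
    s,p,d=grab("wrist"); c=arm.camera_info("wrist"); T=np.array(c["T_tool_cam"])
    v,u=np.mgrid[:480,:640]
    P=np.stack([(u-c["cx"])/c["fx"]*d,(v-c["cy"])/c["fy"]*d,d],-1)
    P=P@T[:3,:3].T+T[:3,3]
    R=Ro.from_euler("xyz",s["orientation"],degrees=True).as_matrix()
    return s,p,d,P@R.T+np.array(s["ee_pos"])
def show(name):
    s,p,d,W=wcloud(); cv2.imwrite(name,p[...,::-1])
    hsv=cv2.cvtColor(p,cv2.COLOR_RGB2HSV); c0=(583,-205)
    r=np.hypot(W[...,0]-c0[0],W[...,1]-c0[1])
    b=(d>0)&(r<75)&(W[...,2]>75)&(W[...,2]<112)&(hsv[...,1]>90)
    t=b&(W[...,2]>100)
    pi=(d>0)&(r<125)&(r>60)&(W[...,2]>80)&(W[...,2]<96)&(hsv[...,1]<90)
    print("yaw",np.round(s["orientation"],1),"pos",np.round(s["ee_pos"],1),"q7",round(s["q"][6]),"t",s["t"])
    for k,m in (("brass",b),("top",t),("pin",pi)):
        X=W[m]
        if len(X)>5:
            (cx,cy),sz,a=cv2.minAreaRect(X[:,:2].astype(np.float32))
            print(k,len(X),X.mean(0).round(1),np.median(X,0).round(1),"rect",round(cx,1),round(cy,1),np.round(sz,1),round(a,1))
    return W,b,t,pi
E
python3 -c "
from w import *
show('pics/w1.png')"
```

```text
t: 1.02
ee_pos: [579.9, -213.3, 231.7]
orientation: [-179.9, 0.2, 89.3]
contact_force: [0.6, 0.5, -0.4]
grip_width: 84.9
grip_force: 0.0
yaw [-179.9    0.2   89.3] pos [ 579.9 -213.3  231.7] q7 18 t 1.025
brass 2800 [ 590.4 -187.9   98.1] [ 590.7 -190.1   96.6] rect 592.2 -187.0 [65.3 20. ] 64.2
top 1010 [ 582.9 -205.5  104.2] [ 582.9 -205.3  104.3] rect 582.9 -206.3 [22.4 20. ] 64.5
pin 214 [ 669.1 -183.6   87.4] [ 668.9 -183.6   88.1] rect 669.7 -183.9 [9.3 9.9] 67.6
```

View pics/w1.png

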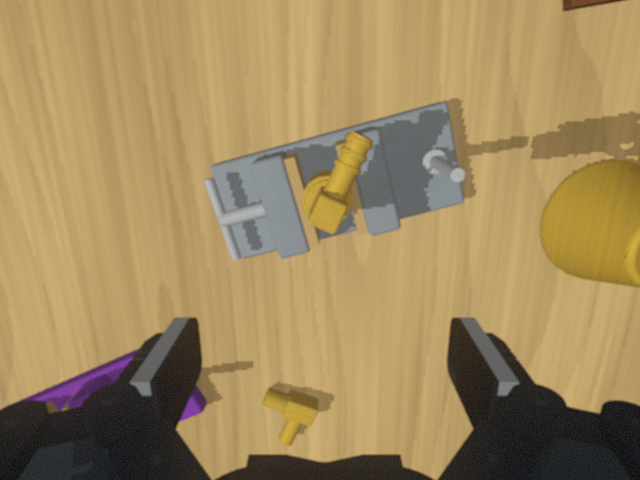

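The wrist view agrees with the given sizes. Block top is 22×20 at (582.8,-206), z 104, with the arm at 64.3°. The pin is at (669.5,-183.8), z 88, 89.5 mm away at 14.4°. So the fingers must turn -25° before the grasp, then about -50° to screw in.

```bash
python3 -m inch '{"hand":[85,85,85,85,85],"slide":[[0,0,-30],[0,0,-30],[0,0,-30],[0,0,0],[0,0,0]],"rot":[[0,0,-8.3],[0,0,-8.3],[0,0,-8.4],[0,0,0],[0,0,0]]}'; python3 -c "
from w import *
show('pics/w2.png')"
```

```text
t: 1.7
ee_pos: [584.3, -204.0, 142.4]
orientation: [179.9, -0.0, 65.2]
contact_force: [-0.5, 0.5, 0.2]
grip_width: 84.9
grip_force: 0.0
yaw [179.9  -0.   65.2] pos [ 584.3 -204.   142.4] q7 -5 t 1.7
brass 5449 [ 591.7 -187.2   98.3] [ 591.9 -189.3   96.7] rect 591.9 -186.8 [65.5 20. ] 65.0
top 1941 [ 583.3 -205.3  104.2] [ 583.4 -205.1  104.3] rect 582.9 -206.3 [22.5 19.9] 65.8
pin 478 [ 669.1 -183.4   87.4] [ 669.  -183.4   88.2] rect 669.8 -184.0 [9.5 9.8] 62.6
```

```bash
python3 -m inch '{"hand":[85,85,85,85,60,40],"slide":[[-1,-2,0],[0,0,-25],[0,0,-25],[0,0,-21],[0,0,0],[0,0,0]],"rot":[[0,0,0],[0,0,0],[0,0,0],[0,0,0],[0,0,0],[0,0,0]]}' 40; python3 -m inch '{"hand":[28,22,15,12,12,12],"slide":[[0,0,0],[0,0,0],[0,0,0],[0,0,0],[0,0,0],[0,0,0]],"rot":[[0,0,0],[0,0,0],[0,0,0],[0,0,0],[0,0,0],[0,0,0]]}' 80
```

```text
t: 2.5
ee_pos: [582.8, -207.4, 71.1]
orientation: [179.9, -0.0, 65.0]
contact_force: [0.4, 0.4, 0.7]
grip_width: 51.2
grip_force: 0.0
t: 3.25
ee_pos: [582.2, -207.0, 71.4]
orientation: [180.0, -0.0, 65.0]
contact_force: [-2.6, 0.1, 6.1]
grip_width: 19.2
grip_force: 79.4
```

```bash
python3 -m inch '{"hand":[12,12,12,12,12,12,12,12],"slide":[[0,0,0],[0,0,0],[0,0,0],[0,0,0],[0,0,0],[0,0,0],[0,0,0],[0,0,0]],"rot":[[0,0,-7],[0,0,-7],[0,0,-7],[0,0,-7],[0,0,-7],[0,0,-7],[0,0,0],[0,0,0]]}' 80; python3 -c "
from w import *
print(arm.state()['moment']);show('pics/w3.png')"
```

```text
t: 4.25
ee_pos: [582.3, -207.0, 71.4]
orientation: [180.0, -0.0, 23.0]
contact_force: [-3.4, 0.2, 5.9]
grip_width: 18.8
grip_force: 79.7
[0.08907652 0.4468122  0.00599937]
yaw [180.  -0.  23.] pos [ 582.3 -207.    71.4] q7 -41 t 4.25
brass 12937 [ 602.3 -198.3   98. ] [ 599.1 -197.9   96.6] rect 599.5 -195.4 [66.4 45.8] 43.8
top 4493 [ 584.5 -205.9  104.2] [ 584.8 -205.9  104.3] rect 584.0 -208.9 [23.5 46.9] 24.5
pin 1142 [ 669.4 -184.1   88.1] [ 669.4 -184.1   88.3] rect 669.7 -184.2 [9.6 9.7] 64.6
```

View pics/w3.png

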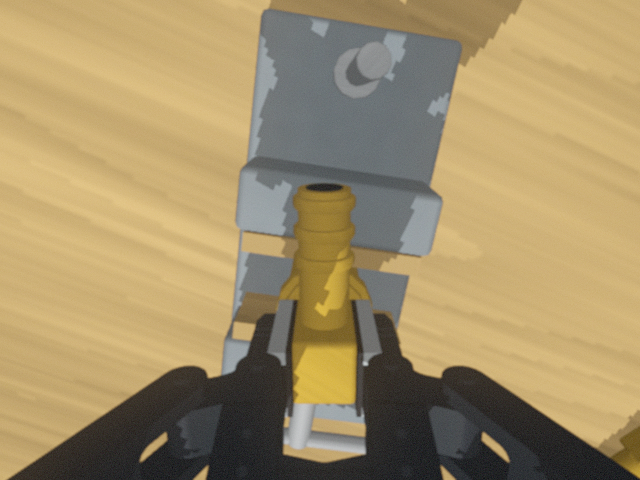

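The elbow follows the fingers: the barb points straight up the image at (325,190), and the pin is still to its right at (375,60). About -8.6° remains.

```bash
python3 -m inch '{"hand":[12,12,12,12,12],"slide":[[0,0,0],[0,0,0],[0,0,0],[0,0,0],[0,0,0]],"rot":[[0,0,-4.5],[0,0,-4.5],[0,0,0],[0,0,0],[0,0,0]]}' 80; python3 -m inch '{"hand":[40,70,85,85,85,85,85,85],"slide":[[0,0,0],[0,0,0],[0,0,0],[0,0,0],[0,0,20],[0,0,35],[0,0,35],[0,0,0]],"rot":[[0,0,0],[0,0,0],[0,0,0],[0,0,0],[0,0,0],[0,0,0],[0,0,0],[0,0,0]]}'; python3 -c "
from w import *
show('pics/w4.png')"
```

```text
t: 4.92
ee_pos: [582.3, -207.1, 71.4]
orientation: [-180.0, -0.0, 14.0]
contact_force: [-2.0, 0.4, 5.5]
grip_width: 18.9
grip_force: 79.7
t: 5.92
ee_pos: [585.3, -208.6, 165.8]
orientation: [179.7, -0.5, 14.0]
contact_force: [0.0, 0.7, -0.3]
grip_width: 85.2
grip_force: 0.0
yaw [179.7  -0.5  14. ] pos [ 585.3 -208.6  165.8] q7 -51 t 5.925
brass 4387 [ 603.4 -201.7   98.2] [ 601.3 -201.3   96.7] rect 603.9 -201.6 [64.9 20.1] 13.7
top 1554 [ 584.  -206.5  104.1] [ 584.1 -206.5  104.2] rect 583.1 -206.7 [22.  20.1] 13.7
pin 338 [ 669.7 -184.6   88.3] [ 669.7 -184.6   88.3] rect 669.7 -184.6 [9.4 9.4] 60.0
```

View pics/w4.png

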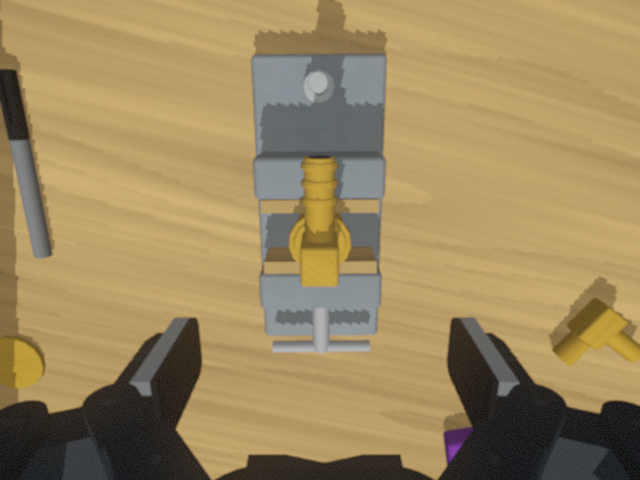

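The arm points at 13.7° and the pin is at 14.3°. In the image, barb (319,160) and pin (319,85) line up and the gripper is clear.

```bash
python3 -m inch '{"hand":[85,85],"slide":[[0,0,0],[0,0,0]],"rot":[[0,0,0],[0,0,0]]}' >/dev/null; python3 -c "
from rig import arm
print(arm.job_done())"
```

```text
the job is handed in; nothing more can be done
None
```

The elbow is screwed in and its arm points at the pin to within about 1° by the wrist camera; the tee was not approached, the gripper is clear, and the job is handed in (no verdict was returned).

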